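# Back off a knurled locking ring and swing the dish clamp aside

## Task

Free the petri dish on the clamp stage: rolling a fingertip across the knurled rim of the black locking ring, loosen it (anticlockwise seen from above) until its white mark has come round to the red pointer for the second time, and leave the mark in line with the pointer. Then push the blue clamp arm off the dish, anticlockwise, a quarter turn to its stop on the pointer's side. Only touch and push: grip and lift nothing, do not swing the arm before the ring is loosened, and leave the dish and the things around where they are.

Things in the scene. Friction and masses are not known exactly. Their poses are not given: they have to be found in the camera images.
- ring_centre (a point): Centre of the black knurled locking ring, on its upright axis, half-way up, 73 mm above the worktop. Ring 65 mm across over 30 upright ridges (4 mm wide, 2 mm proud), 26 mm high, top at 86 mm; a stud on the axis ends 6 mm higher. It turns on the spot and does not rise. Below it: the fixed red pointer (tip 54 mm from the axis, top at 56 mm) and the arm (top at 50 mm).
- lock_ring (a joint): Turn of the ring in rad, growing as it is loosened (anticlockwise from above). 0: tight, white radial mark on its top over the red pointer; every 6.283 the mark is there again. Starts at 0.5 to 2.0, just past the pointer, so the second arrival is at 12.566. Stops at 0 and 18.85. Drag 0.06 N m (2 N at the rim); stays where left.
- stage: Fixed clamp stage: aluminium plate 12 mm thick, with a post. Origin on the post's axis (also that of ring and arm) at worktop height, z up. The plate reaches from -60 to 60 mm in x and -55 to 145 mm in y. The red pointer points along -x; the dish lies at y = 85 mm.
- clamp_arm (a joint): Angle of the blue clamp arm about the post's axis in rad, growing anticlockwise from above. 0: along the stage's +y, over the dish; 1.571: its stop, along the stage's -x, under the pointer. Starts at 0 to 0.2. Drag 0.1 N m; stays where left.
- push_point (a point): Point on the arm's centre line, 95 mm from the post's axis, half-way up (42 mm above the worktop). Its y axis points outward along the arm, its -x is the way to swing. The arm is a bar 20 mm wide, 34 to 50 mm above the worktop, ending 128 mm from the axis; a rubber pad 85 mm from the axis hangs 3 mm below it, 3 mm above the dish.
- dish: Closed petri dish, pink filling, 88 mm across, 16 mm high, loose on the stage plate beneath the arm, top 28 mm above the worktop. Origin: centre of its underside. Must stay where it is.
- reagent_bottle: Bystander: white reagent bottle with red cap, 43 mm across, 75 mm high, origin at the centre of its underside. Leave alone.
- timer: Bystander: white lab timer, 64 x 62 x 20 mm, origin at the centre of its underside. Leave alone.
- film: Bystander: white roll of sealing film standing on end, 57 mm across, 50 mm high, origin at the centre of its underside. Leave alone.

How it is judged:
By the outcome, as a careful person would: the job done as asked, in the order asked, and still so for the second after the job is handed in, with the robot touching nothing.
It also fails if it takes over 72 s, if anything falls off the work surface, if the arm or the gripper's body presses on something with over 40 N, if the wrist force passes 120 N, or if a joint passes its speed limit or range.

## Robot

A 6-joint arm with a two-finger parallel gripper is mounted at the origin on a cart in front of the work surface, level with it; the furniture and walls round the work are solid. World frame = base frame: x ahead of the robot, y to its left, z up, the work surface at z = 0. Lengths are in mm, angles in rad, forces in N, time in s.
With the tool pointing down it reaches from about 350 to 1000 mm from the base axis. Payload 7.1 kg.
Tool frame: the origin (TCP) lies between the finger pads; the fingertips stand 11 mm ahead of it and the grasp point (between the pads) lies 8 mm behind it; z points along the fingers, y is the line along which they close (so a half turn about z gives the same grasp; the last joint's range is limited). The gripper opens to 85 mm and grips with 20 to 120 N. Pads are 22 mm wide; open, the fingers measure 114 mm over their backs; the gripper's body (76 mm by 85 mm) begins 54 mm behind the grasp point. The pads swing forward as they close: fully open they stand 13 mm farther back than shut.
Start: joints at [-1.36, 0.423, 1.63, -0, 1.089, -0.019], TCP at [142.384, -608.549, 242.319] pointing down, gripper open.
Joint ranges: [-3, 3], [-0.9, 2.11], [0.09, 2.58], [-1.31, 4.45], [0.11, 2.69], [-2.54, 2.54]. Speed limits (rad/s): [2.39, 2.39, 3.01, 3.14, 3.14, 3.14].

## Interface

Orientations are given as a 3x3 rotation matrix whose columns are the frame's x, y, z axes.
In Python, from plant import * gives the robot as it stands. The module is installed in compiled form; this text tells all that it offers.
- The arm moves only by the tool step_arm, never from a script. Its argument "deltas" is one flat list of numbers, 5 for each row, row after row: the gripper command: -1 is shut, 1 is fully open, values between are in proportion, then the shift along the world's x, y, z in cm, then the turn about the world's z in rad. A call has 1 to 8 rows; each row is the pose to reach, as a shift and turn from the pose commanded when the call began; what a row does not reach only later rows make up. A row lasts 1/10 s, in which the tool goes at most 50 mm and 8.59 degrees, less where a joint would pass 70% of its speed; a pose out of reach is approached as far as the arm can. A call with a gripper value outside its range is refused whole. The fingers move at their own pace and stop on an object; the grip force is fixed at half the most. Time passes only in rows, so rows that repeat a pose let the fingers close. It gives the time, the measured TCP pose, the force, the opening and the grip force at its end, in the units of the state.
- observe(): the state, without advancing time (a new reading comes with each control period).
- read_camera(name): name is "side" or "top"; returns the picture (480x640x3 uint8, blue, green, red); there is no depth.
- camera_info(name): a dict with "K" (3x3 intrinsics, pixels), "eye" and "orientation" of the camera in the world. Camera axes: x right, y up, looking along -z (the intrinsics and any distortion apply to the point x, -y, -z); pixel columns grow to the right and rows downward; lengths in mm; the calibration is good to about 2 mm. A picture is of the moment at which its call begins. camera_info takes no time and is no camera call.
- finish_job(): hands the job in; it is judged then, once.
The state is a dict: "t": time; "joints": joint angles; "joint_vel": joint speeds; "joint_torque": joint torques, N m; "tool_pos": TCP position; "tcp_rot": TCP orientation; "force": force on the tool from outside, world axes, zero at the start; "wrist_torque": the same for the moment, N m; "finger_gap": finger opening in mm; "finger_force": force on a finger pad.
Only numpy, scipy, OpenCV 4.12 (cv2) and the standard library are available. Lean on these libraries where they do the work, as an engineer would, in place of code of your own. Each camera call takes 0.05 s, during which the arm holds its last target. There are 200 camera calls.

## Working session

There is one attempt and no reset: what is moved stays moved. The work goes in short steps, Python scripts to look and compute and a tool call to move; the robot and the scene stay as the last step left them, time stands still between calls to the robot, and variables do not carry over. Pictures are saved under pics/ and viewed, at most 10 in all, crops included, and the job is handed in when it is done.

Besides the shell and the picture viewer there is one more tool, called after ">>>" in YAML: its name, and indented under it one key for each argument. step_arm: Moves the arm, as the interface text tells. Its arguments: {"type":"object","properties":{"deltas":{"type":"array"}},"required":["deltas"]}

```bash
mkdir -p pics
python3 - <<'E'
from plant import *
import cv2,numpy as np
s=observe();print(s['t'],s['tool_pos'],s['tcp_rot'],s['finger_gap'])
for n in("side","top"):
    i=camera_info(n);print(n,i)
    cv2.imwrite(f"pics/{n}0.png",read_camera(n))
E
```

```text
0.0 [ 142.28991231 -608.04748824  241.5356589 ] [[ 9.73702523e-01  2.27822941e-01 -3.22222064e-04]
 [ 2.27823167e-01 -9.73701363e-01  1.50363854e-03]
 [ 2.88152918e-05 -1.53750629e-03 -9.99998818e-01]] 85.09749477726578
side {'K': array([[468.04067999,   0.        , 326.23394029],
       [  0.        , 468.04067999, 242.78535118],
       [  0.        ,   0.        ,   1.        ]]), 'eye': array([555.96183471, 943.74984476, 570.51254715]), 'orientation': array([[-0.99888956, -0.02748068,  0.03826818],
       [ 0.04652514, -0.44745148,  0.89309719],
       [-0.00741976,  0.89388589,  0.44823315]])}
top {'K': array([[435.5979396 ,   0.        , 323.23601538],
       [  0.        , 435.5979396 , 237.67702369],
       [  0.        ,   0.        ,   1.        ]]), 'eye': array([466.21067725, -31.80709105, 992.39995102]), 'orientation': array([[-0.02157225,  0.99890422, -0.041533  ],
       [-0.99960474, -0.02229922, -0.01712021],
       [-0.01802761,  0.04114727,  0.99899044]])}
```

View pics/top0.png

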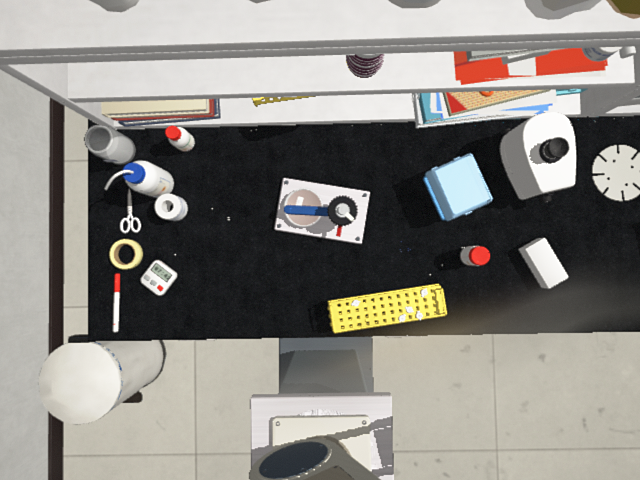

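View pics/side0.png

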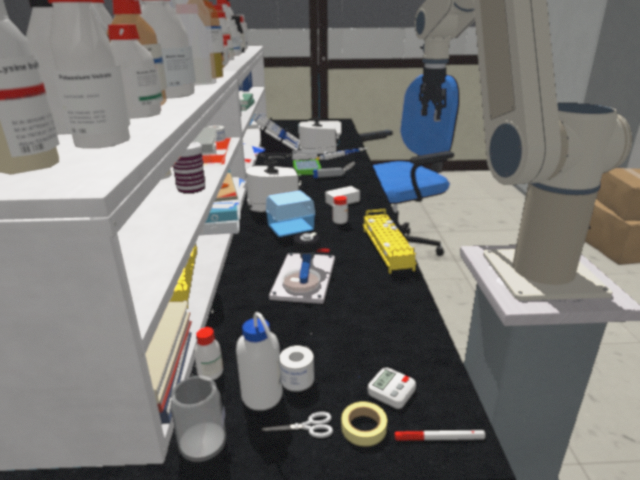

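The top view shows the stage around (322,210), with the ring at (343,210). The red pointer at (339,231) points toward the robot, and the blue arm reaches left over the dish. Next I'll measure these.

```bash
cat > h.py <<'E'
from plant import *
import cv2,numpy as np
def ray(n,px):
    i=camera_info(n);K=i["K"];d=np.array([(px[0]-K[0,2])/K[0,0],-(px[1]-K[1,2])/K[1,1],-1.])
    return np.array(i["eye"]),np.array(i["orientation"])@d
def onz(n,px,z):
    e,d=ray(n,px);return (e+d*(z-e[2])/d[2])[:2]
def proj(n,P):
    i=camera_info(n);c=np.array(i["orientation"]).T@(np.array(P,float)-i["eye"]);K=i["K"]
    return np.array([K[0,2]+K[0,0]*c[0]/-c[2],K[1,2]-K[1,1]*c[1]/-c[2]])
def cents(m,amin=5):
    n,l,st,c=cv2.connectedComponentsWithStats(m.astype(np.uint8))
    return [(int(st[k,4]),c[k].round(2),st[k,:4]) for k in range(1,n) if st[k,4]>=amin]
E
python3 - <<'E'
from h import *
im=cv2.imread("pics/top0.png")
x0,y0=265,165;c=im[y0:255,x0:380]
cv2.imwrite("pics/c1.png",cv2.resize(c,None,fx=6.5,fy=6.5,interpolation=cv2.INTER_NEAREST))
hsv=cv2.cvtColor(c,cv2.COLOR_BGR2HSV);H,S,V=cv2.split(hsv)
off=np.array([x0,y0])
print("stage");
g=(V>90).astype(np.uint8)
g=cv2.morphologyEx(g,cv2.MORPH_CLOSE,np.ones((3,3)))
cs,_=cv2.findContours(g,cv2.RETR_EXTERNAL,cv2.CHAIN_APPROX_NONE)
k=max(cs,key=cv2.contourArea);h=cv2.convexHull(k)
W=np.array([onz("top",p[0]+off,12) for p in h],np.float32)
r=cv2.minAreaRect(W);print(r,cv2.boxPoints(r))
for nm,m,z in(("red",((H<8)|(H>172))&(S>150)&(V>90),56),("blue",(H>100)&(H<125)&(S>120),50)):
    for a,q,b in cents(m):print(nm,a,q+off,b,onz("top",q+off,z))
    p=np.argwhere(m)[:,::-1]+off
    print(cv2.fitLine(np.array([onz("top",t,z) for t in p],np.float32),cv2.DIST_L2,0,.01,.01).ravel())
E
```

```text
stage
((568.9437255859375, -12.895835876464844), (201.01223754882812, 121.00919342041016), 79.38154602050781) [[ 490.95517  -100.53184 ]
 [ 609.89215  -122.82995 ]
 [ 646.93225    74.740166]
 [ 527.9953     97.03828 ]]
red 27 [338.52 231.15] [72 62  4  9] [518.46101429 -48.94845905]
[ 9.7087026e-01 -2.3960578e-01  5.1846619e+02 -4.8945545e+01]
blue 341 [306.01 210.17] [19 41 44 10] [566.03185256  20.47899403]
[6.8531357e-02 9.9764895e-01 5.6658716e+02 2.0404732e+01]
```

View pics/c1.png

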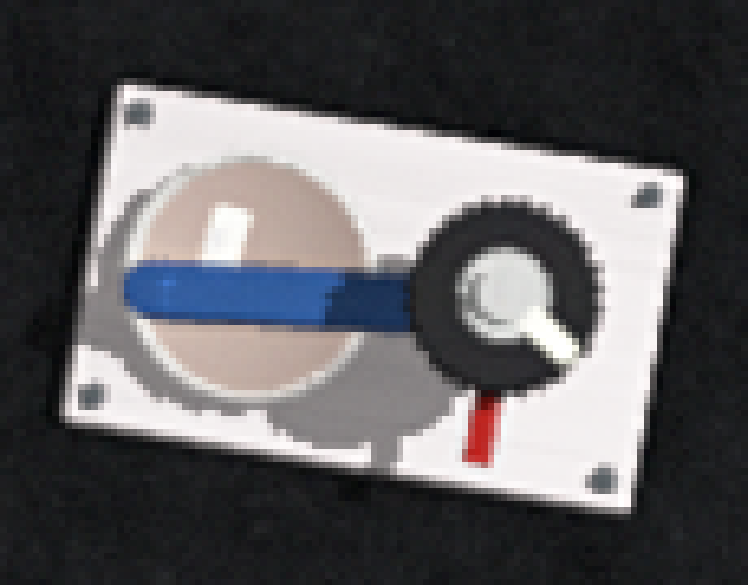

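The crop shows the white mark at about (560,350), anticlockwise past the pointer at (481,430). I'll locate the ring and mark, and move the arm closer.

```bash
cat >> h.py <<'E'
C=np.array([560.65,-57.13]);YAW=-np.radians(10.62)
def ring(name=None,im=None):
    im=read_camera("top") if im is None else im
    if name: cv2.imwrite(f"pics/{name}.png",im)
    x0,y0,s=310,180,8
    c=cv2.resize(im[y0:245,x0:375],None,fx=s,fy=s,interpolation=cv2.INTER_CUBIC)
    # rectify: sample world polar annulus at z=86
    A=np.radians(np.arange(0,360,1.));P=[]
    for r in np.arange(19,30,1.):
        q=np.array([proj("top",(C[0]+r*np.cos(a),C[1]+r*np.sin(a),86)) for a in A])
        P.append(cv2.remap(im,q[:,0].astype(np.float32),q[:,1].astype(np.float32),cv2.INTER_LINEAR)[:,0].min(1))
    v=np.mean(P,0);w=np.clip(v-110,0,None)
    m=np.angle((w*np.exp(1j*A)).sum())
    ptr=YAW+np.pi
    return (m-ptr)%(2*np.pi),v.max(),np.degrees(m),int((v>110).sum())
def ringc(im):
    g=cv2.cvtColor(im,cv2.COLOR_BGR2HSV)[:,:,2][175:245,310:380];m=(g<85).astype(np.uint8)
    k=max(cv2.findContours(m[0:],cv2.RETR_LIST,cv2.CHAIN_APPROX_NONE)[0],key=len)
    return m
E
python3 - <<'E'
from h import *
im=cv2.imread("pics/top0.png")
print(onz("top",(265+507/6.5-.5,165+297/6.5-.5),86), proj("top",(*C,86)),ring(im=im))
# shelf front edge, pointer check
t=C+54*np.array([-np.cos(YAW),-np.sin(YAW)]);print("ptr tip px",proj("top",(*t,56)))
for r in(95,128):print("arm",r,onz("top",(265+130/6.5,165+293/6.5),50))
E
```

```text
Traceback (most recent call last):
  File "h.py", line 23, in ring
    q=np.array([proj("top",(C[0]+r*np.cos(a),C[1]+r*np.sin(a),86)) for a in A])
                ~~~~^^^^^^^^^^^^^^^^^^^^^^^^^^^^^^^^^^^^^^^^^^^^^^
  File "h.py", line 9, in proj
    i=camera_info(n);c=np.array(i["orientation"]).T@(np.array(P,float)-i["eye"]);K=i["K"]
ValueError: time passes only in moves, steps and waits
```

>>> step_arm:
  deltas: [-1,31.8,55.2,0,-0.23,-1,31.8,55.2,0,-0.23,-1,31.8,55.2,0,-0.23,-1,31.8,55.2,0,-0.23,-1,31.8,55.2,0,-0.23,-1,31.8,55.2,0,-0.23,-1,31.8,55.2,0,-0.23,-1,31.8,55.2,0,-0.23]

```text
t: 0.9
tool_pos: [342.5, -260.1, 242.3]
tcp_rot: [[1.0, -0.001, 0.0], [-0.001, -1.0, 0.0], [0.0, -0.0, -1.0]]
force: [0.9, -1.4, 0.7]
finger_gap: -0.1
finger_force: 0.0
```

```bash
python3 - <<'E'
s=open("h.py").read()
s=s[:s.index("def ringc")]
s=s.replace("camera_info(n)","CI[n]").replace("def ray","CI={n:camera_info(n) for n in('top','side')}\ndef ray",1)
s=s.replace("    x0,y0,s=310,180,8\n","").replace("    c=cv2.resize(im[y0:245,x0:375],None,fx=s,fy=s,interpolation=cv2.INTER_CUBIC)\n","")
open("h.py","w").write(s)
E
python3 - <<'E'
from h import *
im=cv2.imread("pics/top0.png")
print(onz("top",(265+507/6.5-.5,165+297/6.5-.5),86), proj("top",(*C,86)),ring(im=im))
t=C+54*np.array([-np.cos(YAW),-np.sin(YAW)]);print("ptr tip px",proj("top",(*t,56)))
print("arm tip",onz("top",(265+130/6.5,165+293/6.5),50), observe()["t"])
E
```

```text
[560.38397809 -57.70637595] [342.2207052  210.07175622] (np.float64(0.9951483770471308), np.float64(247.72727272727272), np.float64(-133.60219800590588), 26)
ptr tip px [337.81329503 236.22112951]
arm tip [567.30786129  66.19449607] 0.9
```

>>> step_arm:
  deltas: [-1,14.0,20.3,0,0,-1,14.0,20.3,0,0,-1,14.0,20.3,0,0,-1,14.0,20.3,0,0,-1,14.0,20.3,0,0,-1,14.0,20.3,0,0,-1,14.0,20.3,0,0]

```text
t: 1.6
tool_pos: [482.0, -57.9, 241.9]
tcp_rot: [[1.0, 0.003, -0.001], [0.003, -1.0, -0.0], [-0.001, 0.0, -1.0]]
force: [0.1, 0.1, -0.0]
finger_gap: 0.0
finger_force: 0.0
```

>>> step_arm:
  deltas: [-1,0,0,-5,0,-1,0,0,-10,0,-1,0,0,-14,0,-1,0,0,-16.3,0,-1,0,0,-16.3,0,-1,2.5,0,-16.3,0,-1,3.3,0,-16.3,0,-1,3.3,0,-16.3,0]

```text
t: 2.4
tool_pos: [515.9, -59.7, 80.5]
tcp_rot: [[1.0, -0.001, 0.002], [-0.001, -1.0, -0.0], [0.002, 0.0, -1.0]]
force: [-0.2, -0.4, -0.0]
finger_gap: 0.2
finger_force: 0.0
```

>>> step_arm:
  deltas: [-1,0.2,0,0,0,-1,0.2,0,0,0]

```text
t: 2.6
tool_pos: [517.0, -59.1, 80.0]
tcp_rot: [[1.0, -0.0, 0.001], [-0.0, -1.0, -0.0], [0.001, 0.0, -1.0]]
force: [-0.4, -0.4, -0.7]
finger_gap: -0.1
finger_force: 0.0
```

>>> step_arm:
  deltas: [-1,0.2,0,0,0,-1,0.2,0,0,0]

```text
t: 2.8
tool_pos: [517.3, -58.8, 79.3]
tcp_rot: [[1.0, -0.0, -0.003], [-0.0, -1.0, 0.0], [-0.003, -0.0, -1.0]]
force: [-4.8, -0.2, 3.2]
finger_gap: -0.1
finger_force: 2.4
```

>>> step_arm:
  deltas: [-1,0.1,0,0,0,-1,0.1,0,0,0,-1,0.1,0,0,0]

```text
t: 3.1
tool_pos: [517.4, -58.7, 79.1]
tcp_rot: [[1.0, 0.0, -0.005], [0.0, -1.0, 0.001], [-0.005, -0.001, -1.0]]
force: [-7.3, 0.5, 5.2]
finger_gap: -0.0
finger_force: 3.7
```

Stiffness is about 2.5 N/mm, so I'll orbit the closed fingertip anticlockwise with about 4 mm of inset.

>>> step_arm:
  deltas: [-1,0.05,-0.7,0,0,-1,0.05,-1.45,0,0,-1,0.27,-2.54,0,0,-1,0.88,-3.47,0,0,-1,1.81,-4.08,0,0,-1,2.9,-4.3,0,0,-1,4.0,-4.3,0,0]

```text
t: 3.8
tool_pos: [561.5, -102.5, 79.4]
tcp_rot: [[1.0, -0.001, 0.001], [-0.001, -1.0, -0.0], [0.001, 0.0, -1.0]]
force: [-2.6, -1.5, 0.7]
finger_gap: 0.1
finger_force: 1.3
```

>>> step_arm:
  deltas: [-1,0.6,0.2,0,0,-1,1.1,0.2,0,0,-1,2.19,0.42,0,0,-1,3.12,1.03,0,0,-1,3.73,1.96,0,0,-1,3.95,3.05,0,0,-1,3.95,4.0,0,0,-1,3.95,4.9,0,0]

```text
t: 4.6
tool_pos: [603.5, -52.0, 80.1]
tcp_rot: [[1.0, 0.001, 0.008], [0.001, -1.0, -0.001], [0.008, 0.001, -1.0]]
force: [10.3, -3.6, -2.4]
finger_gap: -0.1
finger_force: 5.0
```

>>> step_arm:
  deltas: [-1,0,0.65,0,0,-1,-0.22,1.74,0,0,-1,-0.83,2.67,0,0,-1,-1.76,3.28,0,0,-1,-2.85,3.5,0,0,-1,-3.65,3.5,0,0,-1,-4.45,3.5,0,0,-1,-5.05,3.5,0,0]

```text
t: 5.4
tool_pos: [547.8, -13.4, 79.7]
tcp_rot: [[1.0, -0.0, -0.001], [-0.0, -1.0, 0.004], [-0.001, -0.004, -1.0]]
force: [-3.0, 16.9, 6.2]
finger_gap: -0.3
finger_force: 8.8
```

>>> step_arm:
  deltas: [-1,-1.09,-0.22,0,0,-1,-2.02,-0.83,0,0,-1,-2.63,-1.76,0,0,-1,-2.85,-2.85,0,0,-1,-2.85,-3.8,0,0,-1,-2.85,-3.8,0,0]

```text
t: 6.0
tool_pos: [517.4, -57.4, 78.6]
tcp_rot: [[1.0, -0.002, -0.006], [-0.002, -1.0, 0.0], [-0.006, -0.0, -1.0]]
force: [-7.3, -1.2, 2.8]
finger_gap: -0.6
finger_force: 3.7
```

>>> step_arm:
  deltas: [-1,-4,0,0,0,-1,-6,0,0,0,-1,-6,-5,0,0,-1,-6,-10,0,0,-1,-6,-15,0,0,-1,-6,-18,0,0,-1,-6,-18,0,0]

```text
t: 6.7
tool_pos: [460.7, -240.5, 79.5]
tcp_rot: [[1.0, -0.005, 0.002], [-0.005, -1.0, -0.002], [0.002, 0.002, -1.0]]
force: [0.6, 0.3, 0.2]
finger_gap: -0.4
finger_force: 0.0
```

Run:
```python
from h import *
print(ring("top1"),observe()["tool_pos"])
im=cv2.imread("pics/top1.png")[150:330,240:440];cv2.imwrite("pics/c2.png",cv2.resize(im,None,fx=3,fy=3))
```

```text
(np.float64(0.17605026898098064), np.float64(247.0), np.float64(179.4669373947531), 27) [ 460.0374988  -238.36672631   79.21131267]
```

View pics/c2.png

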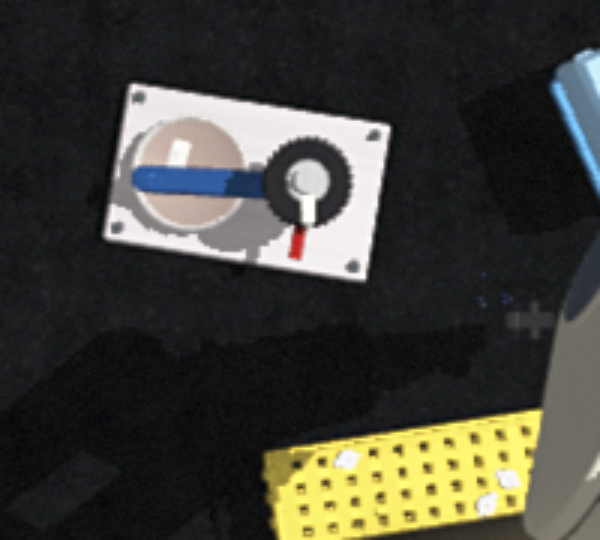

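The mark is at (305,210), 0.18 rad past the pointer. A turn over 9.4 rad is kinematically impossible for that orbit, so the total is 6.46, with slip where the force was low. I've also worked out the true commanded offset: y was 1.7 mm off. Next is a shorter stroke with even inset, then another check.

>>> step_arm:
  deltas: [-1,0,5,0,0,-1,0,10,0,0,-1,0,15,0,0,-1,2.5,17.83,0,0,-1,5.2,17.83,0,0,-1,5.7,17.83,0,0,-1,6.07,17.83,0,0,-1,6.07,17.83,0,0]

```text
t: 7.55
tool_pos: [517.3, -56.5, 78.4]
tcp_rot: [[1.0, 0.001, -0.008], [0.001, -1.0, 0.001], [-0.008, -0.001, -1.0]]
force: [-6.0, 1.7, 3.1]
finger_gap: 0.0
finger_force: 3.4
```

>>> step_arm:
  deltas: [-1,0,-0.6,0,0,-1,0,-1.2,0,0,-1,0.22,-2.29,0,0,-1,0.83,-3.22,0,0,-1,1.76,-3.83,0,0,-1,2.85,-4.05,0,0,-1,3.9,-4.05,0,0]

```text
t: 8.25
tool_pos: [560.3, -101.5, 79.2]
tcp_rot: [[1.0, 0.001, -0.001], [0.001, -1.0, -0.004], [-0.001, 0.004, -1.0]]
force: [-4.0, -18.7, -3.4]
finger_gap: -0.1
finger_force: 9.4
```

>>> step_arm:
  deltas: [-1,0,-4,0,0,-1,-3,-8,0,0,-1,-6,-12,0,0,-1,-10,-14,0,0,-1,-10,-14,0,0,-1,-10,-14,0,0]

```text
t: 8.85
tool_pos: [460.5, -239.7, 79.6]
tcp_rot: [[1.0, -0.003, 0.001], [-0.003, -1.0, -0.001], [0.001, 0.001, -1.0]]
force: [0.7, -0.0, 0.2]
finger_gap: 0.1
finger_force: 0.0
```

Run:
```python
from h import *
print(ring("top2"),observe()["tool_pos"])
```

```text
(np.float64(2.055086413559149), np.float64(251.0909090909091), np.float64(-72.87222196838391), 25) [ 461.41534537 -239.13724744   79.71242596]
```

>>> step_arm:
  deltas: [-1,0,5,0,0,-1,0,10,0,0,-1,0,15,0,0,-1,2.5,18.05,0,0,-1,5.2,18.05,0,0,-1,5.7,18.05,0,0,-1,6.1,18.05,0,0,-1,6.1,18.05,0,0]

```text
t: 9.7
tool_pos: [517.5, -56.1, 78.3]
tcp_rot: [[1.0, 0.002, -0.01], [0.002, -1.0, 0.001], [-0.01, -0.001, -1.0]]
force: [-12.1, 1.6, 5.4]
finger_gap: 0.4
finger_force: 6.2
```

>>> step_arm:
  deltas: [-1,0,-0.6,0,0,-1,0,-1.2,0,0,-1,0.22,-2.29,0,0,-1,0.83,-3.22,0,0,-1,1.76,-3.83,0,0,-1,2.85,-4.05,0,0,-1,3.9,-4.05,0,0]

```text
t: 10.4
tool_pos: [561.0, -101.5, 79.1]
tcp_rot: [[1.0, 0.002, -0.0], [0.002, -1.0, -0.004], [-0.0, 0.004, -1.0]]
force: [-3.7, -23.2, -4.5]
finger_gap: -0.0
finger_force: 10.8
```

>>> step_arm:
  deltas: [-1,0,-3,0,0,-1,-4,-4,0,0,-1,-7.5,-1,0,0,-1,-7.5,4.05,0,0,-1,-4.8,4.05,0,0,-1,-4.3,4.05,0,0,-1,-3.9,4.05,0,0,-1,-3.9,4.05,0,0]

```text
t: 11.2
tool_pos: [517.6, -57.1, 78.6]
tcp_rot: [[1.0, 0.001, -0.01], [0.001, -1.0, 0.001], [-0.01, -0.001, -1.0]]
force: [-14.8, 1.9, 9.7]
finger_gap: 0.2
finger_force: 7.7
```

>>> step_arm:
  deltas: [-1,0,-0.6,0,0,-1,0,-1.2,0,0,-1,0.22,-2.29,0,0,-1,0.83,-3.22,0,0,-1,1.76,-3.83,0,0,-1,2.85,-4.05,0,0,-1,3.9,-4.05,0,0]

```text
t: 11.9
tool_pos: [561.8, -101.6, 79.4]
tcp_rot: [[1.0, 0.001, 0.001], [0.001, -1.0, -0.004], [0.001, 0.004, -1.0]]
force: [-2.5, -18.9, -4.1]
finger_gap: -0.1
finger_force: 9.1
```

>>> step_arm:
  deltas: [-1,0,-4,0,0,-1,-3,-8,0,0,-1,-6,-12,0,0,-1,-10,-14,0,0,-1,-10,-14,0,0,-1,-10,-14,0,0]

```text
t: 12.5
tool_pos: [461.6, -240.0, 79.8]
tcp_rot: [[1.0, -0.003, 0.003], [-0.003, -1.0, -0.001], [0.003, 0.001, -1.0]]
force: [1.0, -0.5, 1.0]
finger_gap: -0.0
finger_force: 0.0
```

Run:
```python
from h import *
print(ring("top3"),observe()["tool_pos"])
```

```text
(np.float64(6.276850519348372), np.float64(247.36363636363637), np.float64(169.0170433931606), 26) [ 462.26250895 -239.4075602    79.91149633]
```

The mark now reads in line (6.277 mod 2π). The stop at 18.85 would look the same, though, so I'll nudge the ring a little further. If it moves, the total is 12.56, and I'll nudge it back.

>>> step_arm:
  deltas: [-1,0,5,0,0,-1,0,10,0,0,-1,0,15,0,0,-1,2.5,18.05,0,0,-1,5.2,18.05,0,0,-1,5.7,18.05,0,0,-1,6.1,18.05,0,0,-1,6.1,18.05,0,0]

```text
t: 13.35
tool_pos: [517.6, -55.8, 78.4]
tcp_rot: [[1.0, 0.002, -0.01], [0.002, -1.0, 0.001], [-0.01, -0.001, -1.0]]
force: [-14.7, 1.6, 8.8]
finger_gap: 0.2
finger_force: 7.3
```

>>> step_arm:
  deltas: [-1,0,-0.4,0,0,-1,0,-0.8,0,0,-1,0,-1.0,0,0,-1,0,-1.0,0,0]

```text
t: 13.75
tool_pos: [518.3, -66.7, 78.4]
tcp_rot: [[1.0, 0.001, -0.008], [0.001, -1.0, 0.001], [-0.008, -0.001, -1.0]]
force: [-10.6, -1.9, 3.3]
finger_gap: 0.1
finger_force: 5.9
```

>>> step_arm:
  deltas: [-1,-3,0,0,0,-1,-6,0,0,0,-1,-6,-5,0,0,-1,-6,-10,0,0,-1,-6,-15,0,0,-1,-6,-17,0,0,-1,-6,-17,0,0]

```text
t: 14.45
tool_pos: [463.6, -240.7, 79.8]
tcp_rot: [[1.0, -0.003, 0.004], [-0.003, -1.0, -0.002], [0.004, 0.002, -1.0]]
force: [0.3, 0.8, -0.6]
finger_gap: -0.2
finger_force: 0.0
```

Run:
```python
from h import *
print(ring("top4"),observe()["tool_pos"])
```

```text
(np.float64(0.41020341739775823), np.float64(246.54545454545453), np.float64(-167.11707544126517), 26) [ 462.77968648 -238.81681283   79.50207814]
```

It moved to +0.41, so the ring wasn't at the stop and the total is 12.98. Nudging it back.

>>> step_arm:
  deltas: [-1,0,5,0,0,-1,0,10,0,0,-1,0,15,0,0,-1,2.5,17.2,0,0,-1,5.1,17.2,0,0,-1,5.6,17.2,0,0,-1,6.0,17.2,0,0,-1,6.0,17.2,0,0]

```text
t: 15.3
tool_pos: [517.6, -63.4, 78.4]
tcp_rot: [[1.0, 0.002, -0.008], [0.002, -1.0, 0.001], [-0.008, -0.001, -1.0]]
force: [-8.9, 1.4, 4.7]
finger_gap: -0.5
finger_force: 4.7
```

>>> step_arm:
  deltas: [-1,0,0.4,0,0,-1,0,0.8,0,0,-1,0,1.2,0,0,-1,0,1.2,0,0]

```text
t: 15.7
tool_pos: [517.5, -51.7, 78.4]
tcp_rot: [[1.0, 0.002, -0.007], [0.002, -1.0, 0.001], [-0.007, -0.001, -1.0]]
force: [-7.8, 0.8, 2.6]
finger_gap: 0.0
finger_force: 4.2
```

>>> step_arm:
  deltas: [-1,-3,0,0,0,-1,-6,0,0,0,-1,-6,-5,0,0,-1,-6,-10,0,0,-1,-6,-15,0,0,-1,-6,-18.4,0,0,-1,-6,-18.4,0,0]

```text
t: 16.4
tool_pos: [462.5, -240.7, 79.7]
tcp_rot: [[1.0, -0.003, 0.003], [-0.003, -1.0, -0.002], [0.003, 0.002, -1.0]]
force: [0.7, 1.0, 0.0]
finger_gap: -0.0
finger_force: 0.0
```

Run:
```python
from h import *
print(ring("top5"),observe()["tool_pos"])
im=cv2.imread("pics/top5.png")[165:255,265:380];cv2.imwrite("pics/c5.png",cv2.resize(im,None,fx=6.5,fy=6.5))
```

```text
(np.float64(0.10604652678913862), np.float64(246.63636363636363), np.float64(175.45601841703865), 26) [ 461.69682754 -238.58746095   79.35193358]
```

View pics/c5.png

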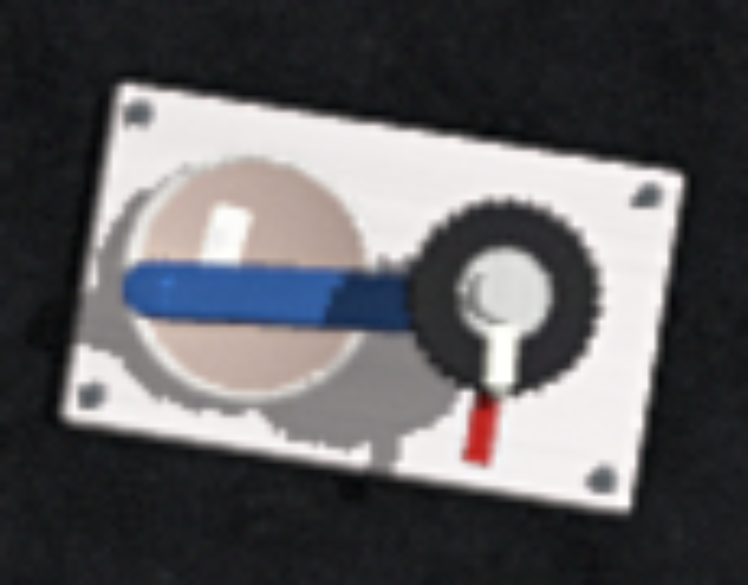

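>>> step_arm:
  deltas: [-1,0,5,0,0,-1,0,10,0,0,-1,0,15,0,0,-1,2.5,17.8,0,0,-1,5.1,17.8,0,0,-1,5.6,17.8,0,0,-1,6.0,17.8,0,0,-1,6.0,17.8,0,0]

```text
t: 17.25
tool_pos: [517.4, -57.5, 78.5]
tcp_rot: [[1.0, 0.002, -0.008], [0.002, -1.0, 0.001], [-0.008, -0.001, -1.0]]
force: [-6.8, 2.2, 5.3]
finger_gap: 0.1
finger_force: 3.7
```

>>> step_arm:
  deltas: [-1,0,0.25,0,0,-1,0,0.5,0,0,-1,0,0.5,0,0]

```text
t: 17.55
tool_pos: [517.4, -53.2, 78.4]
tcp_rot: [[1.0, 0.001, -0.007], [0.001, -1.0, 0.001], [-0.007, -0.001, -1.0]]
force: [-5.4, 0.4, 2.0]
finger_gap: -0.0
finger_force: 3.1
```

>>> step_arm:
  deltas: [-1,-3,0,0,0,-1,-6,0,0,0,-1,-6,-5,0,0,-1,-6,-10,0,0,-1,-6,-15,0,0,-1,-6,-18.3,0,0,-1,-6,-18.3,0,0]

```text
t: 18.25
tool_pos: [461.5, -240.4, 79.5]
tcp_rot: [[1.0, -0.003, 0.002], [-0.003, -1.0, -0.001], [0.002, 0.001, -1.0]]
force: [0.9, 0.9, 0.4]
finger_gap: 0.2
finger_force: 0.0
```

Run:
```python
from h import *
import h
print(ring("top6"),observe()["tool_pos"])
im=cv2.imread("pics/top6.png")
h.C=np.array([560.45,-57.9]);print(ring(im=im))
hsv=cv2.cvtColor(im,cv2.COLOR_BGR2HSV)[165:255,265:380];H,S,V=cv2.split(hsv)
p=np.argwhere((H>100)&(H<125)&(S>120))[:,::-1]+[265,165]
W=np.array([onz("top",t,50) for t in p]);W=W[np.linalg.norm(W-C,axis=1)>50];d=W.mean(0)-C
print("arm",np.arctan2(d[1],d[0])-YAW-np.pi/2, np.linalg.norm(W-C,axis=1).max())
```

```text
(np.float64(0.03707551381626839), np.float64(246.27272727272728), np.float64(171.50427046495116), 26) [ 460.7675669  -238.41166206   79.22734915]
(np.float64(0.0031162982689636465), np.float64(246.0), np.float64(169.55855073851555), 26)
arm 0.10660152868042982 145.23940351358667
```

The ring is in line within about 0.04 rad. The clamp arm is at 0.107 rad, so I'll go to its far side.

>>> step_arm:
  deltas: [-1,0,0,5,0,-1,0,0,10,0,-1,2.2,4.0,10,0,-1,4.4,7.9,10,0,-1,6.6,11.9,10,0,-1,8.8,15.9,10,0,-1,11.0,19.9,10,0,-1,13.2,23.8,10,0]

```text
t: 19.1
tool_pos: [592.3, 4.3, 178.9]
tcp_rot: [[1.0, 0.002, -0.002], [0.002, -1.0, 0.0], [-0.002, -0.0, -1.0]]
force: [0.8, -0.0, -0.7]
finger_gap: 0.0
finger_force: 0.0
```

>>> step_arm:
  deltas: [-1,2.2,4.0,0,0,-1,2.2,4.0,0,0,-1,2.2,4.0,-4,0,-1,2.2,4.0,-8,0,-1,2.2,4.0,-11,0,-1,2.2,4.0,-12.9,0,-1,2.2,4.0,-12.9,0]

```text
t: 19.8
tool_pos: [611.3, 41.3, 47.1]
tcp_rot: [[1.0, 0.001, -0.007], [0.001, -1.0, -0.0], [-0.007, 0.0, -1.0]]
force: [-0.3, 0.3, -1.0]
finger_gap: -0.3
finger_force: 0.0
```

Run:
```python
import numpy as np
P=np.array([55,98.])
for a in (85.5,95,105,115,125,135,145,155,163,170,172):
    t=np.radians(a);n=np.array([np.sin(t),-np.cos(t)])
    off=10+10.5*abs(n[0])+12*abs(n[1])
    p=100*np.array([np.cos(t),np.sin(t)])+off*n
    print(a,((p-P)/10).round(2))
```

```text
85.5 [-2.58  0.  ]
95 [-4.23  0.35]
105 [-5.84  0.46]
115 [-7.5  0.3]
125 [-9.15 -0.15]
135 [-10.74  -0.9 ]
145 [-12.21  -1.95]
155 [-13.49  -3.28]
163 [-14.35  -4.53]
170 [-14.94  -5.74]
172 [-15.08  -6.1 ]
```

>>> step_arm:
  deltas: [-1,-1.5,0,0.2,0,-1,-2.6,0,0.2,0,-1,-3.4,0.2,0.2,0,-1,-4.23,0.35,0.2,0,-1,-5.84,0.46,0.2,0,-1,-7.5,0.3,0.2,0,-1,-9.15,-0.15,0.2,0,-1,-10.74,-0.9,0.2,0]

```text
t: 20.6
tool_pos: [507.7, 31.7, 53.0]
tcp_rot: [[1.0, 0.0, 0.002], [0.0, -1.0, 0.0], [0.002, -0.0, -1.0]]
force: [1.2, 0.0, -0.9]
finger_gap: -0.0
finger_force: 0.6
```

>>> step_arm:
  deltas: [-1,-1.47,-1.05,0,0,-1,-2.75,-2.38,0,0,-1,-3.2,-3.0,0,0,-1,-3.61,-3.63,0,0,-1,-3.95,-4.2,0,0,-1,-4.2,-4.84,0,0,-1,-4.2,-4.84,0,0]

```text
t: 21.3
tool_pos: [466.6, -16.9, 52.4]
tcp_rot: [[1.0, -0.002, 0.002], [-0.002, -1.0, 0.001], [0.002, -0.001, -1.0]]
force: [2.3, 7.9, 0.1]
finger_gap: -0.0
finger_force: 3.9
```

The force rose to 8 N, so the arm is at its stop. Backing off to check.

>>> step_arm:
  deltas: [-1,-0.2,2,0,0,-1,-0.2,4,0,0,-1,-0.2,4,5,0,-1,-0.2,4,10,0,-1,-2,8,12,0,-1,-2,13,12,0,-1,-2,18,12,0,-1,-2,20,12,0]

```text
t: 22.1
tool_pos: [446.0, 186.0, 172.8]
tcp_rot: [[1.0, 0.002, 0.001], [0.002, -1.0, 0.001], [0.001, -0.001, -1.0]]
force: [-0.1, -0.8, -0.5]
finger_gap: 0.1
finger_force: 0.0
```

Run:
```python
from h import *
im=read_camera("top");cv2.imwrite("pics/top7.png",im);print(ring(im=im))
cv2.imwrite("pics/c7.png",cv2.resize(im[150:270,220:380],None,fx=5,fy=5))
hsv=cv2.cvtColor(im,cv2.COLOR_BGR2HSV)[165:300,300:380];H,S,V=cv2.split(hsv)
p=np.argwhere((H>100)&(H<125)&(S>120))[:,::-1]+[300,165]
W=np.array([onz("top",t,50) for t in p]);W=W[np.linalg.norm(W-C,axis=1)>60];d=W.mean(0)-C
print("arm",(np.arctan2(d[1],d[0])-YAW-np.pi/2), len(W))
```

```text
(np.float64(0.03728527622105471), np.float64(246.72727272727272), np.float64(171.5162889654459), 26)
arm 1.6021271016055123 329
```

View pics/c7.png

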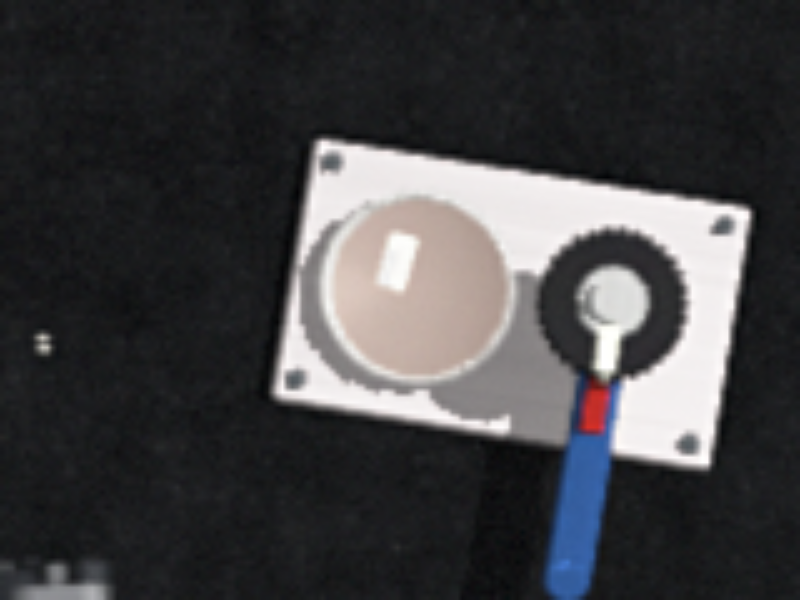

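The blue arm lies under the red pointer at (595,400), at its stop. The white mark (606,350) is in line with the pointer, the dish hasn't moved, and the robot is clear. I'm handing it in.

```bash
python3 -c "
from plant import *
print(finish_job())"
```

```text
the job is handed in; nothing more can be done
None
```

The job is handed in: the ring's white mark is at its second arrival, in line with the pointer to about 0.04 rad (after a small overshoot I turned back), the clamp arm is at its stop, and the dish looks unmoved.

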